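# Close the sprung moulding flask on its dowels and hold it shut

### The arm

A 6-joint arm with a two-finger parallel gripper is mounted at the origin on the work surface. World frame = base frame: x ahead of the robot, y to its left, z up, the work surface at z = 0. Lengths are in m, angles in rad, forces in N, time in s.
With the tool pointing down it reaches from about 0.35 to 0.85 m from the base axis. Payload 8.1 kg.
Tool frame: the origin (TCP) lies midway between the tips of the shut fingers; the grasp point (between the pads) lies 19 mm behind it (grip_depth is the distance from the TCP to the grasp point, in m); z points along the fingers, y is the line along which they close (so a half turn about z gives the same grasp; the last joint's range is limited). The gripper opens to 85 mm and grips with 20 to 120 N. Pads are 22 mm wide; open, the fingers measure 114 mm over their backs; the gripper's body (76 mm by 85 mm) begins 54 mm behind the grasp point. The pads swing forward as they close: fully open they stand 13 mm farther back than shut.
Start: joints at [1.098, 0.13, 1.488, -0, 1.523, -0.085], TCP at [0.227, 0.555, 0.231] pointing down, gripper open.
Joint ranges: [-2.96, 2.96], [-0.89, 2.26], [0.02, 2.5], [-1.34, 4.48], [0, 2.73], [-2.66, 2.66]. Speed limits (rad/s): [2.39, 2.39, 2.79, 3.14, 3.14, 3.14].

### API

Orientations are given as a rotation vector (axis times angle).
In Python, from station import observe, camera, finish_job, search_frame, outline_of, grip_depth gives the robot as it stands.
- The arm moves only by the shell command python3 -m creep 'ROWS'. ROWS is JSON, one flat list of numbers, 5 for each row, row after row: the shift along the tool's x, y, z in m, then the turn about the tool's z in degrees, then the opening, from -1 (shut) to 1 (fully open), so that 0 is half open. A call has 1 to 20 rows; each row is the pose to reach, as a shift and turn from the pose commanded when the call began, along the tool's axes at that moment; what a row does not reach only later rows make up. A row lasts 1/12 s, in which the tool goes at most 41.7 mm and 7.16 degrees, less where a joint would pass 70% of its speed; a pose out of reach is approached as far as the arm can. A call with a gripper value outside its range is refused whole. The fingers move at their own pace and stop on an object; the grip force is fixed at half the most. Time passes only in rows, so rows that repeat a pose let the fingers close. It gives the time, the measured TCP pose, the force, the opening and the grip force at its end, in the units of the state.
- observe(): the state, without advancing time (a new reading comes with each control period).
- camera(name): name is "scene" or "top" or "wrist"; returns a dict with "image" (400x640x3 uint8, red, green, blue), "fovy" (degrees; the focal length in pixels is half the picture's height over the tangent of half this angle, whatever the lens; pixels are square), "cx", "cy" (the principal point, pixels), "R" (3x3) and "t" (3): a world point X has camera coordinates R X + t. Camera axes: x right, y down, z forward; pixel columns grow to the right and rows downward; lengths in m; the calibration is good to about 2 mm. A picture is of the moment at which its call begins. There is no depth.
- finish_job(): hands the job in; it is judged then, once.
Trained networks look in a picture, given as the dict that the camera call returned (one of the last four; its "shot" number tells which), for a name from the list of things; names that differ only in an ending like _2 or _b are one class to them, and where a whole thing is asked for, a point or a joint stands for the part that bears it (a point fixed in the world has none). Each returns a list of dicts, best first, with "conf" (0 to 1); they miss things now and then, are a little off and sometimes report something else, mostly with a low value. They report only what shows in the picture. A call takes as long as a camera call. They do not tell look-alikes from the thing itself.
- search_frame(thing, picture): "position" ([column, row] in pixels, amid what is visible of it).
- outline_of(thing, picture): "mask" (400x640 bool, what is visible of it) and "position" ([column, row] in pixels, amid what is visible of it).
The state is a dict: "time": time; "joint_positions": joint angles; "qvel": joint speeds; "joint_efforts": joint torques, N m; "ee_pos": TCP position; "tool_rot": TCP orientation; "wrist_force": force on the tool from outside, world axes, zero at the start; "moment": the same for the moment, N m; "gripper_width": finger opening in m; "gripper_force": force on a finger pad.
Only numpy, scipy, OpenCV 4.12 (cv2) and the standard library are available. Lean on these libraries where they do the work, as an engineer would, in place of code of your own. Each camera call takes 0.05 s, during which the arm holds its last target. There are 200 camera calls.

### The job

Pick up the large flask cover by its rib, set it nose over nose on the two dowels of the lower half, and press it down against the sprung ejector until you feel the two halves meet, without ramming it. Finish while still holding it pressed shut with the gripper, since the flask springs open when let go; leave the small cover and the vials where they stand.

Things in the scene. Friction and masses are not known exactly. Their poses are not given: they have to be found in the camera images.
- cover: large flask cover, loose, aluminium, about 0.35 kg: D-shaped block 90 (x) x 90 (y) x 22 mm thick, flat back at x=-45, nose at x=+45 with both nose corners bevelled (25 mm). Two 12 mm through holes at x=-28, y=+33 and -33. Origin: centre of the underside; x to the nose, z up. Starts flat on the table, rib up, in one of two places (the small cover is in the other)
- cover_rib (a point): centre of the top of the grip rib on the cover, 52 mm above the underside; the rib runs along the cover's x, 52 long x 22 wide (y) x 30 mm high, standing on the 22 mm thick block
- cover_nose (a point): middle of the cover's nose edge, at the underside, 45 mm from the origin along the cover's x
- lower_half: lower half of the large flask, aluminium, same 90 x 90 mm D outline, fixed on a 125 x 120 x 8 mm plate; origin under the plate, on the table; x to the nose, z up. Its top (parting face) is at 40 mm. Two upright 10 mm dowels at x=-28, y=+33 and -33 rise 18 mm above that face, the upper 8 mm tapering to a 4 mm tip; they fit the cover's holes only nose over nose
- parting_face (a point): centre of the parting face, 40 mm above the lower half's origin; when the flask is closed the cover's origin lies here
- lower_nose (a point): middle of the lower half's nose edge, in the parting face, 45 mm from its centre along x
- ejector (a joint): sprung steel block (50 x 36 mm) in the parting face: 0 = out, 6 mm proud, carrying the unpressed cover; 0.006 = flush, halves meeting. Pushes up with about 8 N at 0, 12 N flush, so the flask opens 6 mm when not pressed; the resistance rises gently, then comes the hard stop of the halves
- small_cover: bystander: cover of a smaller flask, same shape but 61 x 61 x 18 mm with a rib 35 long x 22 wide x 30 mm high; does not fit. Origin at the centre of its underside
- vial0: bystander: clear square implant vial with a round white cap, 27 mm wide, 60 mm tall, standing; origin at the centre of its underside; one of four along the far side
- vial1: bystander: clear square implant vial with a round white cap, 27 mm wide, 60 mm tall, standing; origin at the centre of its underside; one of four along the far side
- vial2: bystander: clear square implant vial with a round white cap, 27 mm wide, 60 mm tall, standing; origin at the centre of its underside; one of four along the far side
- vial3: bystander: clear square implant vial with a round white cap, 27 mm wide, 60 mm tall, standing; origin at the centre of its underside; one of four along the far side
- vial4: bystander: clear square implant vial with a round white cap, 27 mm wide, 60 mm tall, standing; origin at the centre of its underside; stands alone, nearer the robot
Mind the look-alikes: they are no part of the job. What is shaped like the cover but orange or red is not meant.

How it is judged:
On the way, in this order (a step that is already met when the one before it is completed fails the run):
1. the large cover is lifted clear of the table, higher than the dowels (height (world z) of cover above 0.06 m and contact force between cover and the fingers above 1 N), for 0.2 s.
2. the cover is threaded on both dowels, nose over nose (z of cover in the frame of parting_face below 0.012 m and horizontal distance between cover and parting_face below 0.004 m and horizontal distance between cover_nose and lower_nose below 0.005 m), for 0.1 s.
At the end, for the whole second after the job is handed in: Cover nose over nose on the dowels (centres within 4 mm, noses within 5 mm, level within 0.04 rad), underside less than 2 mm above the parting face, ejector down over 4 mm, at least 8 N between the halves, gripper still bearing on the cover (over 3 N), at rest, through the last second (z of cover in the frame of parting_face below 0.002 m and horizontal distance between cover and parting_face below 0.004 m and horizontal distance between cover_nose and lower_nose below 0.005 m and angle between the z axis of cover and the z axis of lower_half, either way round below 0.04 rad and value of joint ejector above 0.004 m and contact force between cover and lower_half above 8 N and contact force between the fingers and cover above 3 N and linear speed of cover below 0.02 m/s); the arm keeps its last pose, push and grip.
It fails at once if the flask is rammed: more than 90 N between the halves (contact force between cover and lower_half above 90 N).
It fails at once if the small cover or a vial is shifted by more than 30 mm or a vial knocked over (distance of any of small_cover, vial0, vial1, vial2, vial3, vial4 from where it was at the start of the episode above 0.03 m or angle between any of vial0, vial1, vial2, vial3, vial4's own z axis and vertical above 0.6 rad).
It also fails if it takes over 35 s, if anything falls off the work surface, if the arm or the gripper's body presses on something with over 40 N, if the wrist force passes 120 N, or if a joint passes its speed limit or range.

## Working session

There is one attempt and no reset: what is moved stays moved. The work goes in short steps, Python scripts to look and compute and a shell command to move; the robot and the scene stay as the last step left them, time stands still between calls to the robot, and variables do not carry over. Pictures are saved under pics/ and viewed, at most 10 in all, crops included, and the job is handed in when it is done.

```bash
ls; mkdir -p pics; cat > h.py <<'E'
import numpy as np,cv2
from station import observe,camera,finish_job,search_frame,outline_of,grip_depth
def K(c):
    f=c["image"].shape[0]/2/np.tan(np.radians(c["fovy"])/2); return f
def at_z(c,p,z):
    R=np.array(c["R"]);t=np.array(c["t"]);f=K(c)
    d=R.T@np.array([(p[0]-c["cx"])/f,(p[1]-c["cy"])/f,1]);o=-R.T@t
    return o+d*(z-o[2])/d[2]
def proj(c,X):
    X=np.atleast_2d(X)@np.array(c["R"]).T+np.array(c["t"]);f=K(c)
    return np.c_[X[:,0]/X[:,2]*f+c["cx"],X[:,1]/X[:,2]*f+c["cy"]]
def save(c,n): cv2.imwrite("pics/"+n,c["image"][:,:,::-1])
E
python3 - <<'E'
from h import *
np.set_printoptions(precision=4,suppress=True)
for n in ["top","scene"]:
    c=camera(n);save(c,n+"0.png");print(n,-np.array(c["R"]).T@c["t"],K(c),c["cx"],c["cy"])
    for th in ["cover","cover_rib","small_cover","lower_half","vial0"]:
        for z in (outline_of if th in("cover","lower_half") else search_frame)(th,c): print(th,round(z["conf"],2),np.round(z["position"],1),at_z(c,z["position"],0.03)[:2])
o=observe();print({k:o[k] for k in("time","ee_pos","tool_rot","wrist_force","gripper_width")},grip_depth)
E
cd pics; python3 -c "
import cv2,numpy as np
a=cv2.imread('top0.png');b=cv2.imread('scene0.png');print(a.shape)"
```

```text
pics
top [0.3362 0.0906 0.9815] 381.18601551307023 317.7866184169783 205.11388621800975
cover 0.94 [306.9 193.1] [0.5166 0.119 ]
cover 0.9 [217.8 293.5] [0.2623 0.3285]
cover 0.75 [364.2 181.2] [ 0.5513 -0.0263]
cover_rib 0.92 [362.6 178.8] [ 0.5575 -0.0222]
cover_rib 0.8 [216.7 291.7] [0.2665 0.3315]
cover_rib 0.68 [307.  197.3] [0.5058 0.1185]
small_cover 0.79 [240.  215.6] [0.4547 0.2854]
small_cover 0.45 [430.5 170.5] [ 0.5839 -0.1963]
small_cover 0.29 [426.5 181.7] [ 0.5542 -0.1855]
lower_half 0.84 [424.2 183.4] [ 0.5496 -0.1795]
vial0 0.69 [360.6 121.1] [ 0.7121 -0.0159]
vial0 0.57 [294.3 120.3] [0.7096 0.1578]
vial0 0.56 [391.9 130.8] [ 0.6877 -0.0978]
scene [0.8067 0.6654 0.9503] 517.7073408617745 318.5357670504574 200.8621448393665
cover 0.92 [310.7 231.5] [0.518  0.1365]
cover 0.92 [454.3 253.6] [0.2865 0.3295]
cover 0.83 [260.9 190.8] [ 0.5622 -0.0137]
cover_rib 0.85 [308.5 230.3] [0.5205 0.1315]
cover_rib 0.84 [458.3 255.1] [0.2816 0.3364]
cover_rib 0.68 [262.6 190.5] [ 0.5585 -0.0126]
small_cover 0.63 [373.2 282.4] [0.4687 0.3026]
lower_half 0.79 [226.5 148.9] [ 0.5784 -0.1681]
lower_half 0.23 [195.9 211.7] [ 0.7105 -0.0312]
vial0 0.84 [232.6 279.9] [0.7089 0.1604]
vial0 0.82 [193.8 183.8] [ 0.6858 -0.1063]
vial0 0.79 [196.1 214.3] [ 0.7127 -0.0245]
vial0 0.56 [217.1 230. ] [0.6891 0.0355]
vial0 0.5 [384.1 228.2] [0.3775 0.2061]
{'time': 0.6, 'ee_pos': array([0.2269, 0.5555, 0.2313]), 'tool_rot': array([0.6053, 3.0827, 0.0001]), 'wrist_force': array([ 0.3463, -0.6123, -0.1658]), 'gripper_width': 0.08531372655236288} 0.0187
(400, 640, 3)
```

View pics/top0.png

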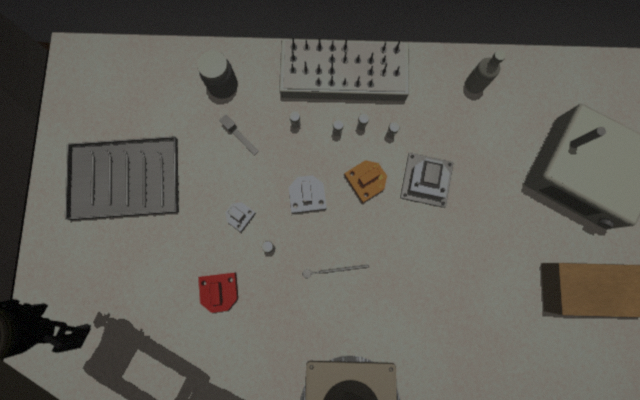

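View pics/scene0.png

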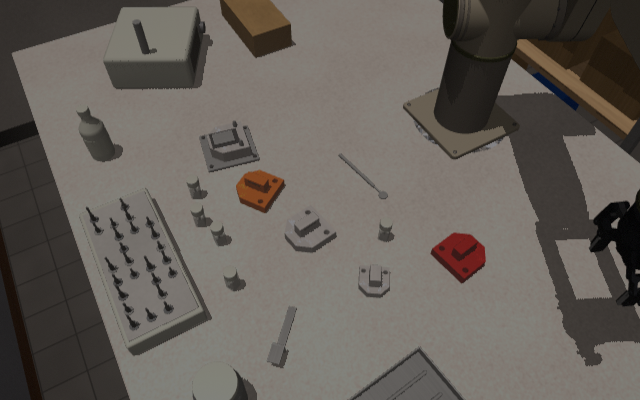

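Candidates in the top view: grey large cover (307,195), grey small cover (240,216), orange look-alike (366,181) and red look-alike (218,292). The lower half is at (428,178). By the description, the large grey one at (307,195) is the cover; I'll check it in a close crop.

```bash
python3 - <<'E'
import cv2,numpy as np
a=cv2.imread('pics/top0.png');b=cv2.imread('pics/scene0.png')
f=lambda i,x,y:cv2.resize(i[y-35:y+35,x-40:x+40],(400,300),interpolation=cv2.INTER_CUBIC)
m=np.vstack([np.hstack([f(a,307,193),f(a,428,180)]),np.hstack([f(b,310,230),f(b,229,146)])])
cv2.imwrite('pics/crop1.png',cv2.convertScaleAbs(m,alpha=1.2))
E
```

```text
(no output)
```

View pics/crop1.png

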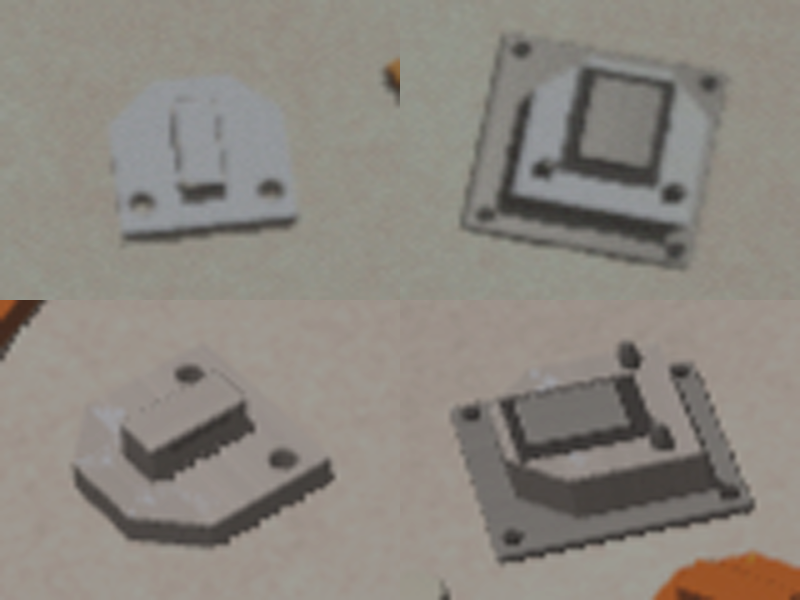

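Confirmed: (307,195) is the large aluminium cover, with bevelled nose up-image (+x) and holes at the back (about (295,205) and (321,202)). The lower half at (428,178) has its nose up-image too, dowels at the back. Next, a rough pose fit.

```bash
cat >> h.py <<'E'
from scipy.optimize import minimize,least_squares
D=np.array([[-45,-45],[20,-45],[45,-20],[45,20],[20,45],[-45,45]])/1000.
def pl(p,z): return np.c_[p,np.full(len(p),z)]
def box(x,y): return np.array([[-x,-y],[x,-y],[x,y],[-x,y]])/2000.
COV=[np.vstack([pl(D,0),pl(D,.022)]),np.vstack([pl(box(52,22),.022),pl(box(52,22),.052)])]
LOW=[np.vstack([pl(box(125,120),0),pl(box(125,120),.008)]),np.vstack([pl(D,.008),pl(D,.04)])]+[pl(np.array([[-28,s*33]])/1000+box(8,8),.04) for s in(0,)]
def place(P,q,z0=0):
    c,s=np.cos(q[2]),np.sin(q[2]); return np.c_[P[:,:2]@np.array([[c,s],[-s,c]])+q[:2],P[:,2]+z0]
def render(c,M,q,S=4,z0=0):
    im=np.zeros((400*S,640*S),np.uint8)
    for P in M: cv2.fillConvexPoly(im,cv2.convexHull(np.round((proj(c,place(P,q,z0))+.5)*S*16).astype(np.int32)),255,shift=4)
    return cv2.resize(im,(640,400),interpolation=cv2.INTER_AREA)/255.
def fit(views,M,q0,z0=0):
    def f(v):
        q=np.array(q0)+np.array(v)*[.01,.01,.1]; return sum(np.abs(render(c,M,q,z0=z0)-m).sum()/m.sum() for c,m in views)/len(views)
    r=minimize(f,[0,0,0],method="Nelder-Mead",options=dict(initial_simplex=[[0,0,0],[1,0,0],[0,1,0],[0,0,1]],xatol=.01,fatol=1e-4))
    return np.array(q0)+r.x*[.01,.01,.1],r.fun
def mask(th,c,guess):
    L=outline_of(th,c); p=proj(c,[guess])[0]
    L=sorted(L,key=lambda l:np.hypot(*(np.array(l["position"])-p))); l=L[0]; return np.array(l["mask"],float),l["conf"],l["position"],p
def toolyaw(o): # world yaw of tool y
    from scipy.spatial.transform import Rotation as Ro
    Rm=Ro.from_rotvec(o["tool_rot"]).as_matrix(); return Rm
E
python3 - <<'E'
from h import *
T=camera("top");S=camera("scene")
for n,M,g in(("cover",COV,(.52,.125,.05)),("lower_half",LOW,(.565,-.18,-.17))):
    v=[]
    for c in(T,S):
        m,cf,p,pp=mask(n,c,[g[0],g[1],.03]);print(n,cf,p,pp,m.sum());v.append((c,m))
    for vv in(v,v[:1],v[1:]): print(fit(vv,M,g))
    # height check from two views
o=observe();print(toolyaw(o),o["time"])
w=camera("wrist");R=np.array(w["R"]);print("wristcam pos",-R.T@w["t"],K(w),R, "in tool",toolyaw(o).T@(-R.T@w["t"]-o["ee_pos"]))
E
```

```text
cover 0.73 [306.9, 189.5] [304.59312049 191.73037575] 1114.0
cover 0.68 [310.6, 230.3] [307.24067978 227.97212098] 1636.0
(array([0.51845588, 0.12002613, 0.16270969]), np.float64(0.05970743935751227))
(array([0.51809893, 0.12142726, 0.14141373]), np.float64(0.06962720456225578))
(array([0.51840546, 0.11886909, 0.1744934 ]), np.float64(0.028275564504530424))
lower_half 0.81 [426.6, 182.9] [424.2701635  177.51044213] 2160.0
lower_half 0.61 [226.2, 148.3] [229.63957115 143.66086408] 2115.0
(array([ 0.56548598, -0.19410564, -0.18307036]), np.float64(0.041469023779724654))
(array([ 0.56481438, -0.19246971, -0.19028887]), np.float64(0.03371278140885984))
(array([ 0.56593289, -0.19561455, -0.1870587 ]), np.float64(0.02817039818291383))
[[-9.25739719e-01  3.78161303e-01 -3.30992757e-05]
 [ 3.78161301e-01  9.25739720e-01  4.18369722e-05]
 [ 4.64624381e-05  2.62132818e-05 -9.99999999e-01]] 0.9
wristcam pos [0.14940717 0.58909477 0.37288705] 320.41079638945945 [[ 3.78685311e-01  9.25525484e-01 -1.13703711e-04]
 [ 8.74675574e-01 -3.57839544e-01  3.26945715e-01]
 [ 3.02555903e-01 -1.23908994e-01 -9.45043114e-01]] in tool [ 0.08444932  0.00183839 -0.14157152]
```

Cover about (0.518, 0.120), yaw 8.5°; lower half about (0.565, −0.194), yaw −10.6°. Moving above the cover and aligning for a wrist view.

```bash
python3 -m creep '[-0.434,-0.294,0,-31,1,-0.434,-0.294,0,-31,1,-0.434,-0.294,0,-31,1,-0.434,-0.294,0,-31,1,-0.434,-0.294,0,-31,1,-0.434,-0.294,0,-31,1,-0.434,-0.294,0,-31,1,-0.434,-0.294,0,-31,1,-0.434,-0.294,0,-31,1,-0.434,-0.294,0,-31,1,-0.434,-0.294,0,-31,1,-0.434,-0.294,0,-31,1,-0.434,-0.294,0,-31,1,-0.434,-0.294,0,-31,1,-0.434,-0.294,0,-31,1,-0.434,-0.294,0,-31,1,-0.434,-0.294,0,-31,1,-0.434,-0.294,0,-31,1]'
python3 - <<'E'
from h import *
o=observe();c=camera("wrist");save(c,"w1.png")
m,cf,p,pp=mask("cover",c,[.518,.12,.03]);print(cf,p,pp,fit([(c,m)],COV,(.518,.12,.15)))
T=camera("top");S=camera("scene")
print(o["ee_pos"],o["joint_positions"],toolyaw(o)[:,1],o["time"])
E
```

```text
time: 2.45
ee_pos: [0.5169, 0.1204, 0.2314]
tool_rot: [-0.243, 3.132, 0.0]
wrist_force: [-0.1, -1.3, -0.2]
gripper_width: 0.0851
gripper_force: 0.0
0.7 [318.4, 165.0] [319.26422794 168.83467814] (array([0.52124518, 0.1217877 , 0.15412021]), np.float64(0.04479664059060585))
[0.51694063 0.12036439 0.23135723] [ 1.31998321e-01 -5.73234716e-02  1.68040363e+00  2.19621441e-04
  1.51849213e+00 -1.59389098e+00] [-1.54460615e-01  9.87998922e-01  2.18792643e-04] 2.45
```

View pics/w1.png

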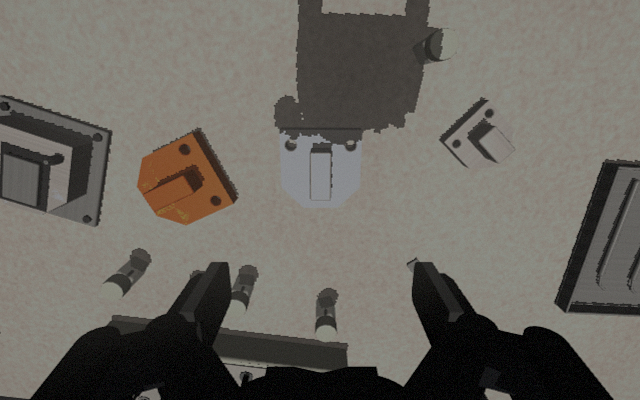

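The picture shows the large cover at about (320,170), aligned with the tool: holes at (290,145) and (350,145), rib top from (310,150) to (331,200). Orange cover is at (187,178), small cover at (477,135), lower half far left. I'll take a second wrist view lower down.

```bash
cp h.py h_.py; python3 - <<'E'
from h import *
c=camera("wrist");np.savez("v1.npz",**{k:np.array(c[k]) for k in("image","R","t","fovy","cx","cy")})
L=search_frame("cover_rib",c);print([(l["conf"],l["position"]) for l in L])
E
python3 -m creep '[0,0,0.03,0,1,0.01,0,0.06,0,1,0.02,0,0.09,0,1,0.02,0,0.09,0,1,0.02,0,0.09,0,1]'
python3 - <<'E'
from h import *
c=camera("wrist");L=search_frame("cover_rib",c);print([(l["conf"],l["position"]) for l in L])
m,cf,p,pp=mask("cover",c,[.52,.12,.03]);print(cf,p,pp,fit([(c,m)],COV,(.518,.12,.15)))
a=dict(np.load("v1.npz"));q=(.5195,.121,.154)
ims=[]
for d in(a,c):
    u=proj(d,[[.52,.121,.03]])[0].astype(int);x=int(np.clip(u[0]-80,0,480));y=int(np.clip(u[1]-60,0,280))
    im=cv2.resize(np.ascontiguousarray(d["image"][y:y+120,x:x+160,::-1]),(800,600),interpolation=cv2.INTER_CUBIC)
    for X in np.vstack([place(pl(np.array([[-28,33],[-28,-33]])/1000,.022),q),place(COV[1][4:],q),place(COV[0][6:],q)]):
        z=(proj(d,[X])[0]-[x,y]+.5)*5;cv2.drawMarker(im,tuple(int(k) for k in z),(0,0,255),cv2.MARKER_CROSS,14,1)
    print("crop origin",x,y);ims.append(cv2.resize(im,(640,480))[:, 100:500])
cv2.imwrite("pics/w2.png",np.hstack(ims));save(c,"w2full.png")
o=observe();print(o["ee_pos"],o["time"])
E
```

```text
[(0.82, [320.4, 164.5]), (0.74, [189.1, 181.3])]
time: 3.17
ee_pos: [0.4961, 0.116, 0.14]
tool_rot: [0.24, -3.128, 0.0]
wrist_force: [0.5, -0.7, 1.2]
gripper_width: 0.0857
gripper_force: 0.0
[(0.98, [150.5, 234.9]), (0.79, [322.0, 211.0])]
0.97 [321.5, 209.6] [319.64852576 221.79501213] (array([0.52085145, 0.12155867, 0.15385535]), np.float64(0.018972284136059694))
crop origin 240 110
crop origin 240 161
[0.49995335 0.11644032 0.14427397] 3.3167
```

View pics/w2.png

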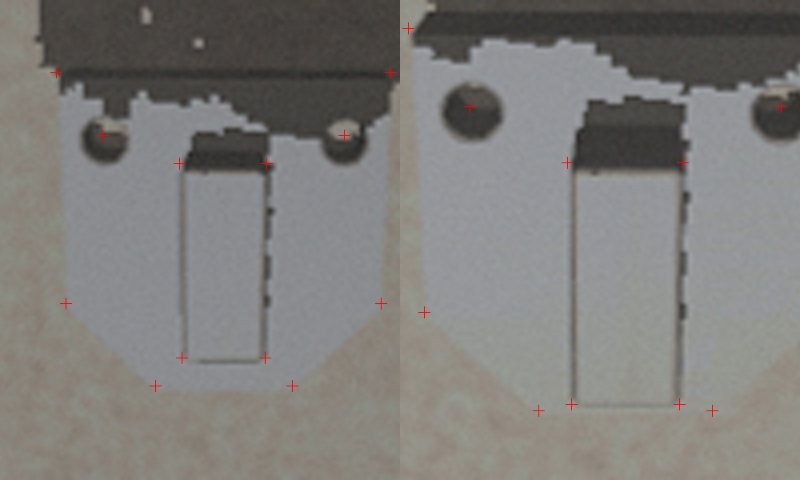

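The overlay matches in both views, so heights 22 and 52 mm hold. The cover lies about 1 mm further in x: (0.5205, 0.1213), yaw 0.154. I'll check the pose readings before descending.

```bash
python3 - <<'E'
from h import *
np.set_printoptions(precision=4,suppress=True)
for i in range(3):
    c=camera("wrist");o=observe();R=toolyaw(o);print(o["ee_pos"],o["time"],np.degrees(np.arctan2(R[1,1],R[0,1])), R.T@(np.array([.5205,.1213,.028])-o["ee_pos"]), -np.array(c["R"]).T@c["t"],o["qvel"])
E
```

```text
[0.5    0.1164 0.1443] 3.3667 98.77881581644799 [-0.0204  0.0017  0.1164] [0.4166 0.1053 0.2855] [-0.0008  0.0007  0.0051  0.0001 -0.0028  0.0009]
[0.4998 0.1164 0.144 ] 3.4167 98.78390911776292 [-0.0207  0.0017  0.1161] [0.4166 0.1053 0.2855] [ 0.0007  0.0013  0.0126 -0.0011 -0.0032 -0.0008]
[0.4995 0.1164 0.1436] 3.4667 98.77814307669969 [-0.0211  0.0017  0.1157] [0.4165 0.1052 0.2852] [ 0.001   0.0026  0.0146  0.001  -0.0011 -0.0004]
```

```bash
python3 -m creep '[-0.022,0.001,0.02,0,1,-0.022,0.001,0.045,0,1,-0.022,0.001,0.065,0,1,-0.022,0.001,0.065,0,1,-0.022,0.001,0.065,0,1,-0.022,0.001,0.065,0,1,-0.022,0.001,0.065,0,1,-0.022,0.001,0.065,0,1]'
python3 - <<'E'
from h import *
np.set_printoptions(precision=4,suppress=True)
for i in range(2):
    c=camera("wrist");o=observe();R=toolyaw(o);print(o["ee_pos"],o["time"],np.degrees(np.arctan2(R[1,1],R[0,1])), R.T@(np.array([.5205,.1213,.028])-o["ee_pos"]))
E
```

```text
time: 4.13
ee_pos: [0.5207, 0.1207, 0.0783]
tool_rot: [-0.24, 3.129, 0.0]
wrist_force: [0.1, 0.0, -0.2]
gripper_width: 0.0853
gripper_force: 0.0
[0.5204 0.1206 0.078 ] 4.1833 98.78368568872429 [-0.0001  0.0007  0.05  ]
[0.5201 0.1206 0.0776] 4.2333 98.78192749728521 [-0.0004  0.0007  0.0496]
```

```bash
python3 -m creep '[-0.001,0.0005,0.015,0,1,-0.001,0.0005,0.03,0,1,-0.001,0.0005,0.042,0,1,-0.001,0.0005,0.048,0,1,-0.001,0.0005,0.048,0,1,-0.001,0.0005,0.048,0,1]' && python3 -m creep '[0,0,0,0,-1,0,0,0,0,-1,0,0,0,0,-1,0,0,0,0,-1,0,0,0,0,-1,0,0,0,0,-1,0,0,0,0,-1,0,0,0,0,-1,0,0,0,0,-1,0,0,0,0,-1]'
```

```text
time: 4.73
ee_pos: [0.52, 0.1211, 0.0282]
tool_rot: [0.24, -3.132, 0.0]
wrist_force: [-0.0, 0.4, -0.1]
gripper_width: 0.0855
gripper_force: 0.0
time: 5.57
ee_pos: [0.5207, 0.1212, 0.0288]
tool_rot: [-0.24, 3.131, 0.0]
wrist_force: [-0.8, -0.3, 6.5]
gripper_width: 0.021
gripper_force: 60.8
```

```bash
python3 -m creep '[0,0,-0.01,0,-1,0,0,-0.03,0,-1,0,0,-0.06,0,-1,0,0,-0.09,0,-1,0,0,-0.12,0,-1,0,0,-0.14,0,-1,0,0,-0.14,0,-1,0,0,-0.14,0,-1]' && python3 -m creep '[0,-0.03,0,5,-1,0,-0.06,0,10,-1,0,-0.09,0,15,-1,0,-0.12,0,19,-1,-0.005,-0.15,0,19,-1,-0.01,-0.17,0,19,-1,-0.01,-0.17,0,19,-1,-0.01,-0.17,0,19,-1,-0.01,-0.17,0,19,-1,-0.01,-0.17,0,19,-1]'
python3 - <<'E'
from h import *
np.set_printoptions(precision=4,suppress=True)
W=camera("wrist");o=observe();R=toolyaw(o);save(W,"w3.png")
print(o["ee_pos"],o["time"],np.degrees(np.arctan2(R[1,1],R[0,1])))
T=camera("top");S=camera("scene");v=[]
for c in (W,T,S):
    m,cf,p,pp=mask("lower_half",c,[.565,-.194,.03]);print(cf,p,pp,m.sum())
    try: print(fit([(c,m)],LOW,(.5655,-.194,-.185)))
    except Exception as e: print(e)
E
```

```text
time: 6.23
ee_pos: [0.5206, 0.1212, 0.169]
tool_rot: [-0.24, 3.131, 0.0]
wrist_force: [-0.7, 0.8, -4.5]
gripper_width: 0.021
gripper_force: 59.9
time: 7.07
ee_pos: [0.5549, -0.0443, 0.1667]
tool_rot: [-0.278, -3.127, -0.001]
wrist_force: [-0.7, 0.1, -4.1]
gripper_width: 0.0207
gripper_force: 60.2
[ 0.5552 -0.0443  0.1672] 7.1167 79.84976825089531
0.71 [176.6, 212.1] [165.0405 222.8858] 13733.0
(array([ 0.5684, -0.1921, -0.1936]), np.float64(0.08185035901785166))
0.62 [423.4, 185.0] [429.7389 177.6503] 1707.0
(array([ 0.566 , -0.1875, -0.1933]), np.float64(0.297986376741675))
0.62 [216.7, 146.8] [227.291  139.9489] 1349.0
(array([ 0.5665, -0.1966, -0.1643]), np.float64(0.5930842018052588))
```

View pics/w3.png

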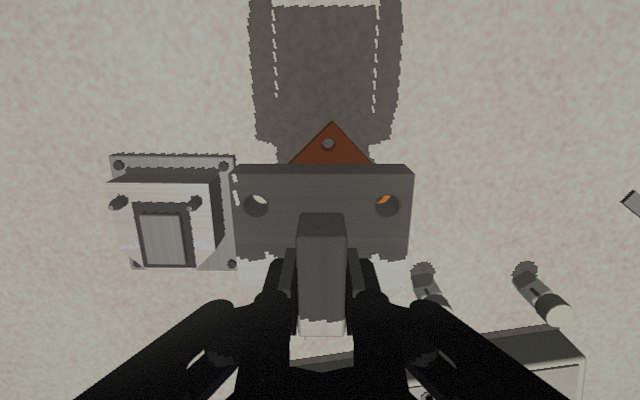

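The picture shows the lower half at the left: plate corners (110,155), (235,155), (237,270), dowels near (118,203) and (195,202). The held cover has holes at (257,205) and (387,205). I'll refine both in one overlay.

```bash
cat >> h.py <<'E'
def lines():
    L=[]
    poly=lambda P:[(P[i],P[(i+1)%len(P)]) for i in range(len(P))]
    L+=poly(pl(box(125,120),.008))+poly(pl(D,.04))
    return L
def circ(x,y,r,z): a=np.linspace(0,2*np.pi,40); return np.c_[x+r*np.cos(a),y+r*np.sin(a),0*a+z]
E
python3 - <<'E'
from h import *
np.set_printoptions(precision=4,suppress=True)
c=camera("wrist");o=observe()
np.savez("v3.npz",tcp=o["ee_pos"],Rt=toolyaw(o),**{k:np.array(c[k]) for k in("image","R","t","fovy","cx","cy")})
g=cv2.cvtColor(c["image"],cv2.COLOR_RGB2GRAY).astype(np.float32)
gm=cv2.GaussianBlur(g,(0,0),.8)
gx=cv2.Sobel(gm,cv2.CV_32F,1,0)/8;gy=cv2.Sobel(gm,cv2.CV_32F,0,1)/8
def score(q):
    s=0
    for a,b in lines():
        P=proj(c,place(np.array([a+(b-a)*t for t in np.linspace(.05,.95,60)]),q))
        P=P[(P[:,0]<228)|(P[:,1]<160)]
        if len(P)<5: continue
        d=P[-1]-P[0];n=np.array([-d[1],d[0]])/np.hypot(*d)
        m=P.astype(np.float32).reshape(-1,1,2)
        s+=np.minimum(np.abs(cv2.remap(gx,m[...,0],m[...,1],1)*n[0]+cv2.remap(gy,m[...,0],m[...,1],1)*n[1]),12).sum()
    return s
best=max(((score((x,y,w)),x,y,w) for x in np.arange(.560,.575,.001) for y in np.arange(-.200,-.185,.001) for w in np.arange(-.22,-.159,.01)))
r=minimize(lambda v:-score(np.array(best[1:])+v*[.001,.001,.01]),[0,0,0],method="Nelder-Mead");q=np.array(best[1:])+r.x*[.001,.001,.01]
print(best,q,-r.fun)
x,y,k=95,140,5
im=cv2.resize(np.ascontiguousarray(c["image"][y:y+120+20,x:x+160,::-1]),(686,600),interpolation=cv2.INTER_CUBIC);k=600/140
dr=lambda P,col:cv2.polylines(im,[np.round((proj(c,P)-[x,y]+.5)*k).astype(np.int32)],False,col,1)
for a,b in lines(): dr(place(np.array([a,b]),q),(0,0,255))
for s in(1,-1):
    dr(place(circ(-.028,s*.033,.005,.04),q),(0,255,0));dr(place(circ(-.028,s*.033,.002,.058),q),(255,255,0))
cv2.imwrite("pics/w4.png",im)
E
```

```text
(np.float64(4061.302684672155), np.float64(0.5670000000000001), np.float64(-0.19), np.float64(-0.18999999999999997)) [ 0.567 -0.19  -0.19 ] 4061.455120867091
```

View pics/w4.png

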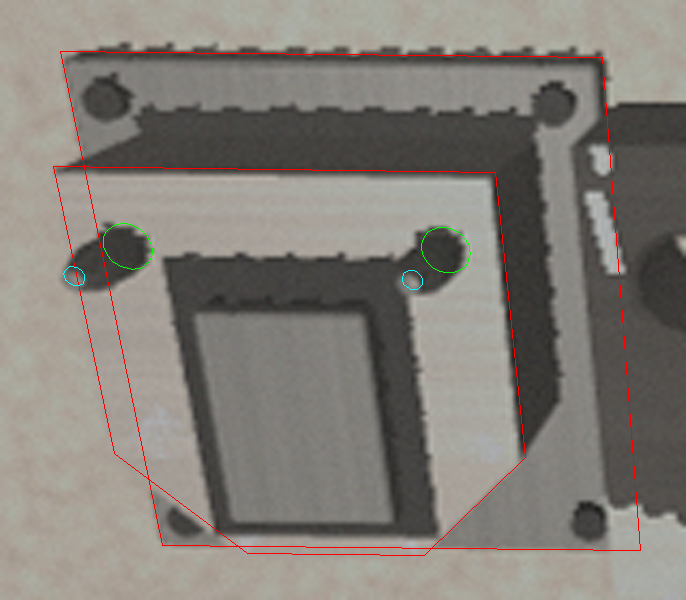

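The model fits the parting face and both dowels (bases and tips) within about a pixel: lower half (0.567, −0.190, yaw −0.19) as the wrist camera sees it. Now the held cover in the same view, for a relative measure.

```bash
python3 - <<'E'
from h import *
np.set_printoptions(precision=4,suppress=True)
c=dict(np.load("v3.npz"));tcp=c["tcp"];Rt=c["Rt"];yaw=np.arctan2(Rt[1,1],Rt[0,1])-np.pi/2
print(tcp,yaw)
q=(tcp[0],tcp[1],yaw);z0=tcp[2]-.0285
for P in (circ(-.028,.033,0,.022)[:1],circ(-.028,-.033,0,.022)[:1],pl(D,.022)[[0,5]],pl(D,0)[[0,5]]): print(proj(c,place(P,q,z0)))
x,y=225,155;k=4
im=cv2.resize(np.ascontiguousarray(c["image"][y:y+125,x:x+200,::-1]),(800,500),interpolation=cv2.INTER_CUBIC)
im=cv2.convertScaleAbs(im,alpha=1.8)
dr=lambda P,col:cv2.polylines(im,[np.round((proj(c,place(P,q,z0))-[x,y]+.5)*k).astype(np.int32)],False,col,1)
for s in(1,-1): dr(circ(-.028,s*.033,.006,.022),(0,255,0));dr(circ(-.028,s*.033,.006,0),(255,255,0))
dr(pl(D,.022)[[0,5]],(0,0,255));dr(pl(D,.0)[[0,5]],(0,0,255));dr(pl(D,.022)[[0,1]],(0,0,255));dr(pl(D,.022)[[4,5]],(0,0,255))
r=pl(box(52,22),.052);dr(r[[0,1,2,3,0]],(0,0,255))
cv2.imwrite("pics/w5.png",im)
E
```

```text
[ 0.5561 -0.045   0.1684] -0.17772372520174007
[[384.0781 207.5742]]
[[250.4486 207.6084]]
[[222.6853 174.248 ]
 [411.5436 174.1929]]
[[234.4903 163.8343]
 [400.716  163.784 ]]
```

View pics/w5.png

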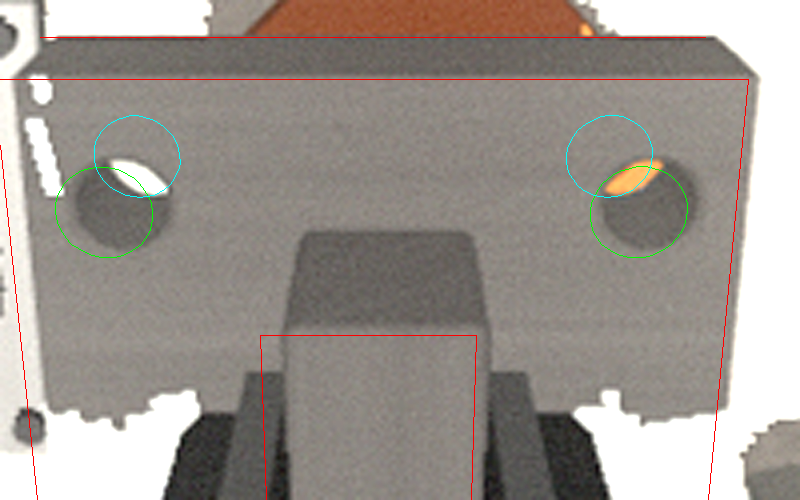

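```bash
python3 - <<'E'
from h import *
np.set_printoptions(precision=4,suppress=True)
from scipy.spatial.transform import Rotation as Ro
c=dict(np.load("v3.npz"));tcp=c["tcp"];Rt=c["Rt"];yaw=np.arctan2(Rt[1,1],Rt[0,1])-np.pi/2
X=np.array([[-28,-33,22],[-28,33,22],[-45,-45,22],[-45,45,22],[-45,-45,0],[-45,45,0],[-26,-11,52],[-26,11,52]])/1000.
U=np.array([[123,204],[650,204],[17,78],[757,78],[42,37],[715,37],[284,333],[489,330]])/4+[225,155]-.5
def pose(v): return Ro.from_euler("zyx",[yaw+v[3],v[4],0]).apply(X)+tcp+[0,0,-.0285]+v[:3]
for mode in(0,1):
    f=lambda v:((proj(c,pose(np.r_[v,0][:5] if mode==0 else v))-U)*1).ravel()
    r=least_squares(f,np.zeros(4+mode));print(r.x,np.sqrt((r.fun**2).mean()));print(r.fun.reshape(-1,2))
    q=r.x;L=np.array([.567,-.190]);cov=tcp[:2]+q[:2]
    print("world shift of cover to target",L-cov,"turn deg (tool +)",np.degrees(-(-.19-(yaw+q[3]))))
    d=np.r_[L-cov,0];print("tool shift",Rt.T@d)
E
```

```text
[ 0.0005  0.0017 -0.0017  0.0017] 1.1528226411609284
[[-0.5851  1.3474]
 [-0.1329  1.1058]
 [-1.4413 -0.1268]
 [ 0.3271 -0.4851]
 [ 3.4484 -0.1431]
 [-0.1971 -0.4635]
 [-1.4756 -0.8516]
 [ 0.5692 -0.1945]]
world shift of cover to target [ 0.0104 -0.1467] turn deg (tool +) 0.7994210395037631
tool shift [-0.0362 -0.1426  0.    ]
[ 0.0002  0.0017 -0.0027  0.0005  0.0163] 1.1010333936225998
[[-0.4025  1.1169]
 [-0.4089  0.8795]
 [-1.3088 -0.1289]
 [ 0.0973 -0.423 ]
 [ 3.3833 -0.7657]
 [-0.433  -1.0131]
 [-1.1347 -0.2371]
 [ 0.6104  0.4062]]
world shift of cover to target [ 0.0107 -0.1467] turn deg (tool +) 0.7348498055880549
tool shift [-0.0365 -0.1425  0.    ]
```

```bash
python3 -m creep '[-0.009,-0.036,0,0.8,-1,-0.018,-0.071,0,0.8,-1,-0.027,-0.107,0,0.8,-1,-0.036,-0.1425,0,0.8,-1,-0.036,-0.1425,0.02,0.8,-1,-0.036,-0.1425,0.04,0.8,-1,-0.036,-0.1425,0.06,0.8,-1,-0.036,-0.1425,0.065,0.8,-1,-0.036,-0.1425,0.065,0.8,-1,-0.036,-0.1425,0.065,0.8,-1,-0.036,-0.1425,0.065,0.8,-1]'
python3 - <<'E'
from h import *
np.set_printoptions(precision=4,suppress=True)
for i in range(3):
    c=camera("wrist");o=observe();R=toolyaw(o);y=np.arctan2(R[1,1],R[0,1])-np.pi/2
    print(o["ee_pos"],o["time"],y,"tool shift to target",R.T@(np.array([.5666,-.1917,.1])-o["ee_pos"]),o["wrist_force"])
save(c,"w6.png")
# overlay lower-half dowels as seen through holes
im=c["image"][100:300,200:440,::-1];im=cv2.convertScaleAbs(cv2.resize(im,(720,600),interpolation=cv2.INTER_CUBIC),alpha=1.6);cv2.imwrite("pics/w6c.png",im)
E
```

```text
time: 8.33
ee_pos: [0.5673, -0.1922, 0.1052]
tool_rot: [0.301, 3.125, -0.001]
wrist_force: [0.5, 0.0, -3.7]
gripper_width: 0.0207
gripper_force: 60.7
[ 0.5675 -0.1923  0.1053] 8.3833 -0.19187647494924942 tool shift to target [0.001  0.0004 0.0053] [ 0.6672 -0.1763 -3.1213]
[ 0.5674 -0.1923  0.1052] 8.4333 -0.19192030874741395 tool shift to target [0.0009 0.0004 0.0052] [ 0.6727  0.2447 -3.3839]
[ 0.5672 -0.1922  0.105 ] 8.4833 -0.1919436082788737 tool shift to target [0.0007 0.0004 0.005 ] [ 0.2903 -0.4705 -3.869 ]
```

View pics/w6c.png

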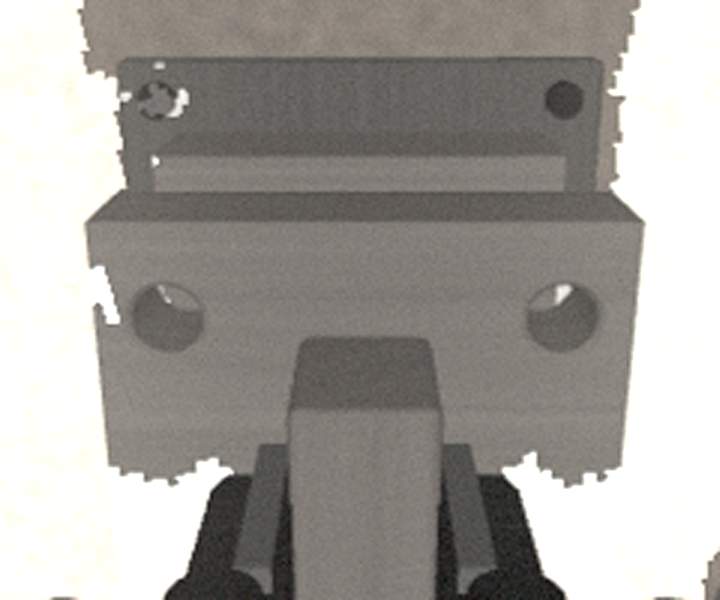

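The view shows cover and lower half centred laterally (back edge 87–642 over block 155–565, both about on one line, agreeing within about 0.3 mm). Descending over the dowels in small steps.

```bash
python3 -m creep '[0.0006,0.0003,0.004,0,-1,0.0006,0.0003,0.008,0,-1,0.0006,0.0003,0.011,0,-1,0.0006,0.0003,0.014,0,-1,0.0006,0.0003,0.017,0,-1,0.0006,0.0003,0.02,0,-1,0.0006,0.0003,0.022,0,-1,0.0006,0.0003,0.022,0,-1,0.0006,0.0003,0.022,0,-1]'
python3 - <<'E'
from h import *
np.set_printoptions(precision=4,suppress=True)
for i in range(2):
    c=camera("scene");o=observe();R=toolyaw(o);y=np.arctan2(R[1,1],R[0,1])-np.pi/2
    print(o["ee_pos"],o["time"],y,R.T@(np.array([.5666,-.1917,.08])-o["ee_pos"]),o["wrist_force"],o["moment"])
E
```

```text
time: 9.23
ee_pos: [0.566, -0.1919, 0.0814]
tool_rot: [0.302, 3.126, -0.001]
wrist_force: [2.3, -3.2, -4.1]
gripper_width: 0.0209
gripper_force: 60.8
[ 0.566  -0.1918  0.0815] 9.2833 -0.19235058747085576 [-0.0006  0.0003  0.0015] [ 2.5491 -1.6681 -4.0344] [-0.3832 -0.3903  0.0191]
[ 0.566  -0.1919  0.0815] 9.3333 -0.192352398125736 [-0.0006  0.0003  0.0015] [ 2.6855 -2.8782 -4.1768] [-0.4918 -0.4477  0.0908]
```

Threading: only about 3 N side force, which I relieve slightly while continuing down.

```bash
python3 -m creep '[-0.0006,-0.0004,0.001,0,-1,-0.0006,-0.0004,0.002,0,-1,-0.0006,-0.0004,0.003,0,-1,-0.0006,-0.0004,0.004,0,-1,-0.0006,-0.0004,0.005,0,-1,-0.0006,-0.0004,0.006,0,-1,-0.0006,-0.0004,0.006,0,-1,-0.0006,-0.0004,0.006,0,-1]' && python3 -m creep '[0,0,0.001,0,-1,0,0,0.0015,0,-1,0,0,0.002,0,-1,0,0,0.002,0,-1,0,0,0.002,0,-1]'
```

```text
time: 10.0
ee_pos: [0.5668, -0.1926, 0.0756]
tool_rot: [0.302, 3.125, -0.001]
wrist_force: [5.0, -4.7, -2.1]
gripper_width: 0.0208
gripper_force: 61.0
time: 10.42
ee_pos: [0.567, -0.1927, 0.0746]
tool_rot: [0.301, 3.125, -0.001]
wrist_force: [1.3, -3.5, 4.7]
gripper_width: 0.0206
gripper_force: 62.0
```

```bash
python3 -m creep '[0,-0.0005,0.0005,0,-1,0,-0.0005,0.001,0,-1,0,-0.0005,0.0015,0,-1,0,-0.0005,0.002,0,-1,0,-0.0005,0.0025,0,-1,0,-0.0005,0.003,0,-1,0,-0.0005,0.003,0,-1,0,-0.0005,0.003,0,-1]' && python3 -m creep '[0,0,0.0005,0,-1,0,0,0.001,0,-1,0,0,0.001,0,-1,0,0,0.001,0,-1]' && python3 -m creep '[0,0,0.0005,0,-1,0,0,0.001,0,-1,0,0,0.001,0,-1,0,0,0.001,0,-1]'
```

```text
time: 11.08
ee_pos: [0.567, -0.1927, 0.0719]
tool_rot: [0.301, 3.125, -0.001]
wrist_force: [0.9, -1.3, 7.4]
gripper_width: 0.0203
gripper_force: 62.2
time: 11.42
ee_pos: [0.567, -0.1928, 0.071]
tool_rot: [0.301, 3.125, -0.001]
wrist_force: [-0.5, -0.2, 8.5]
gripper_width: 0.0207
gripper_force: 62.3
time: 11.75
ee_pos: [0.567, -0.1927, 0.0701]
tool_rot: [0.301, 3.125, -0.001]
wrist_force: [1.0, -0.6, 8.8]
gripper_width: 0.0209
gripper_force: 62.4
```

Spring resistance rises gently, with no hard stop yet. Continuing in half-millimetre steps.

```bash
python3 -m creep '[0,0,0.0005,0,-1,0,0,0.0005,0,-1,0,0,0.0005,0,-1]' && python3 -m creep '[0,0,0.0005,0,-1,0,0,0.0005,0,-1,0,0,0.0005,0,-1]'
```

```text
time: 12.0
ee_pos: [0.567, -0.1928, 0.0696]
tool_rot: [0.301, 3.125, -0.001]
wrist_force: [0.2, -0.6, 9.4]
gripper_width: 0.0209
gripper_force: 62.4
time: 12.25
ee_pos: [0.5671, -0.1928, 0.0692]
tool_rot: [0.301, 3.125, -0.001]
wrist_force: [0.0, -0.5, 9.6]
gripper_width: 0.0207
gripper_force: 62.5
```

```bash
python3 -m creep '[0,0,0.0005,0,-1,0,0,0.0005,0,-1,0,0,0.0005,0,-1]' && python3 -m creep '[0,0,0.0005,0,-1,0,0,0.0005,0,-1,0,0,0.0005,0,-1]'
```

```text
time: 12.5
ee_pos: [0.5671, -0.1928, 0.0689]
tool_rot: [0.301, 3.125, -0.001]
wrist_force: [-1.0, -0.7, 12.2]
gripper_width: 0.0207
gripper_force: 62.9
time: 12.75
ee_pos: [0.5671, -0.1928, 0.0689]
tool_rot: [0.301, 3.125, -0.001]
wrist_force: [-3.0, -0.1, 15.5]
gripper_width: 0.0209
gripper_force: 63.4
```

Hard stop felt: z stays at 0.0689 while the force climbs. Adding a moderate preload.

```bash
python3 -m creep '[0,0,0.0005,0,-1,0,0,0.001,0,-1,0,0,0.001,0,-1,0,0,0.001,0,-1]' && python3 -m creep '[0,0,0.0005,0,-1,0,0,0.001,0,-1,0,0,0.001,0,-1,0,0,0.001,0,-1]'
```

```text
time: 13.08
ee_pos: [0.5671, -0.1928, 0.0689]
tool_rot: [0.301, 3.125, -0.001]
wrist_force: [-8.2, 1.4, 23.9]
gripper_width: 0.0209
gripper_force: 64.5
time: 13.42
ee_pos: [0.5671, -0.1928, 0.0688]
tool_rot: [0.301, 3.125, -0.001]
wrist_force: [-11.6, 4.3, 31.6]
gripper_width: 0.0207
gripper_force: 65.6
```

```bash
python3 -m creep '[0,0,0,0,-1,0,0,0,0,-1,0,0,0,0,-1,0,0,0,0,-1,0,0,0,0,-1,0,0,0,0,-1,0,0,0,0,-1,0,0,0,0,-1,0,0,0,0,-1,0,0,0,0,-1,0,0,0,0,-1,0,0,0,0,-1]'
python3 - <<'E'
from h import *
c=camera("scene");s=camera("wrist")
a=cv2.resize(c["image"][90:210,150:310,::-1],(400,300),interpolation=3);b=cv2.resize(s["image"][100:280,200:440,::-1],(400,300),interpolation=3)
cv2.imwrite("pics/end.png",cv2.convertScaleAbs(np.hstack([a,b]),alpha=1.5))
E
```

```text
time: 14.42
ee_pos: [0.5671, -0.1928, 0.0688]
tool_rot: [0.301, 3.125, -0.001]
wrist_force: [-11.4, 4.1, 30.2]
gripper_width: 0.021
gripper_force: 65.6
```

View pics/end.png

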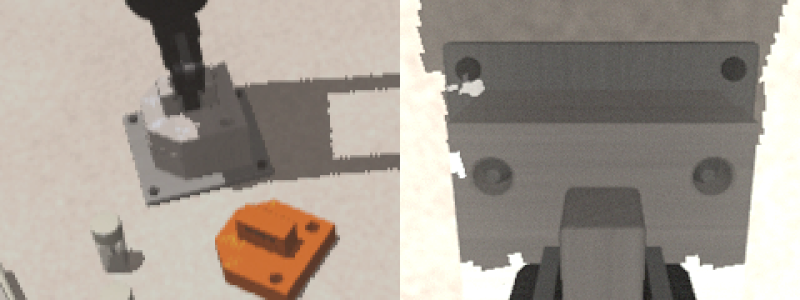

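Both dowels show in the cover's holes, at crop (492,175) and (713,175). The halves are flush and the force is steady at 30 N, so I'm handing in.

```bash
python3 -c "
from station import finish_job
print(finish_job())"
```

```text
the job is handed in; nothing more can be done
None
```

The large cover is on both dowels, nose over nose, pressed shut against its hard stop and still held by the gripper at a steady 30 N or so; I handed the job in at about 14.5 s, and the station returned no verdict.

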